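# Fit the hinge-pin spacer and counter-hold the bolt behind the centrifuge bracket

## Task

Finish this centrifuge lid-hinge bracket: first slide the loose steel spacer all the way down onto the bracket's upright hinge pin and let go of it. Then reach down into the narrow gap behind the bracket plate, grasp the hex bolt head that the nutrunner is slowly dragging round, and hold it firmly so that it stops turning. Finish while still holding the bolt head, and leave the jar, the beaker and the wrench where they are.

Things in the scene. Friction and masses are not known exactly. Their poses are not given: they have to be found in the camera images.
- bracket: Fixed assembly on the bench (sizes in mm). Origin: bench level, under the middle of the front face of the upright steel bracket plate; x points through the plate away from the robot's side, y left along the plate, z up. Plate x 0 to 8, y -65 to 65, top at z 150. Behind it a gap 46 wide, open above and at both ends, with a foot 8 high at its bottom.
- flank_top (a point): Middle of the top edge of the white housing flank that bounds the gap on its far side: bracket's x 54 to 66, y -65 to 65 mm, top 125 mm above the bench. Axes as the bracket's.
- runner (a point): Rear end of the grey nutrunner's axis. It is 40 mm in diameter and lies level in front of the bracket plate, at 115 mm height, from this point (127 mm in front of the plate) to the plate, on an aluminium cradle. Axes as the bracket's.
- pin_foot (a point): Centre of the hinge pin's foot, on the flat top, 60 mm above the bench, of a dark steel ear (56 x 100 mm; at bracket x -88 to -32, y -160 to -60, with a web of the same height to the plate). Axes as the bracket's. The upright steel pin is 11 mm in diameter, 40 mm high, its last 4 mm tapering to 6 mm.
- pin_tip (a point): Top end of the hinge pin, 40 mm above its foot (100 mm above the bench).
- spacer: Loose plain steel spacer sleeve, outside 28 mm, bore 14 mm, 30 mm high, about 0.11 kg, standing upright on the bench; origin at the centre of its underside, z up along the bore.
- bolt_grip (a point): Where to centre the finger pads: on the axis of the steel hex bolt head, 115 mm above the bench, 35 mm below the plate's top, 20 mm behind the plate's rear face and 26 mm from the flank. The head, 24 mm across flats (27.7 across corners), lies along the bracket's x from 2 to 24 mm behind that face. Axes as the bracket's.
- bolt (a joint): Turn of the bolt about its axis (bracket's x, right-handed), rad. At 0 and every 1.047 (60 degrees) two facing flats are upright and face the bracket's +y and -y. The nutrunner drags it steadily towards larger values at about 0.2 rad/s with 0.15 N m; it stops if held and goes on turning if let go.
- jar: Bystander: closed clear jar with blue cap, 52 mm wide, 85 mm tall; origin under its centre.
- beaker: Bystander: open amber glass beaker, 72 mm wide, 90 mm tall; origin under its centre.
- wrench: Bystander: steel wrench lying flat, 180 mm long along its x; origin under its middle.

How it is judged:
By the outcome, as a careful person would: the job done as asked, in the order asked, and still so for the second after the job is handed in, while the arm keeps its last pose, push and grip.
It also fails if it takes over 51 s, if anything falls off the work surface, if the arm or the gripper's body presses on something with over 40 N, if the wrist force passes 120 N, or if a joint passes its speed limit or range.

## Robot

A 6-joint arm with a two-finger parallel gripper is mounted at the origin on the work surface. World frame = base frame: x ahead of the robot, y to its left, z up, the work surface at z = 0. Lengths are in mm, angles in rad, forces in N, time in s.
With the tool pointing down it reaches from about 275 to 1000 mm from the base axis. Payload 8.4 kg.
Tool frame: the origin (TCP) lies between the finger pads, 19 mm behind the fingertips; this is the grasp point; z points along the fingers, y is the line along which they close (so a half turn about z gives the same grasp; the last joint's range is limited). The gripper opens to 85 mm and grips with 20 to 120 N. Pads are 22 mm wide; open, the fingers measure 114 mm over their backs; the gripper's body (76 mm by 85 mm) begins 54 mm behind the grasp point. The pads swing forward as they close: fully open they stand 13 mm farther back than shut.
Start: joints at [-1.281, 0.353, 1.633, -0, 1.155, -0.002], TCP at [179.796, -598.583, 249.981] pointing down, gripper open.
Joint ranges: [-2.63, 2.63], [-0.92, 2.1], [0.06, 2.66], [-1.3, 4.44], [0, 2.69], [-3.02, 3.02]. Speed limits (rad/s): [2.22, 2.22, 2.79, 3.14, 3.14, 3.14].

## Interface

Orientations are given as [roll, pitch, yaw] about the fixed x, y, z axes, in that order (R = Rz(yaw) Ry(pitch) Rx(roll)).
In Python, from rig import r, imaging, ticket gives the robot as it stands (r), with the cameras (imaging) and the job (ticket).
- The arm moves only by the shell command python3 steer.py 'ROWS' [FORCE]. ROWS is rows parted by semicolons, their numbers by spaces, 1 to 5 of them, each of 7 numbers: a rotation vector rx, ry, rz in rad, then dx, dy, dz in mm, then the opening from 0.0 (shut) to 1.0 (fully open); each row shifts and turns the commanded pose from where the row before left it, along the tool's axes as they then stand; what a row does not reach is not made up. A row lasts 1/12 s, in which the tool goes at most 41.7 mm and 0.125 rad, less where a joint would pass 70% of its speed; a pose out of reach is approached as far as the arm can. The fingers move at their own pace and stop on an object; FORCE is the grip in N (left out, the last holds). Time passes only in rows, so rows that do not move let the fingers close. It prints the time, the measured TCP pose, the force, the opening and the grip force at its end.
- r.sense(): the state, without advancing time (a new reading comes with each control period).
- imaging.grab_frame(name): name is "side" or "top" or "wrist"; returns the picture (480x640x3 uint8, red, green, blue); there is no depth.
- imaging.camera_params(name): a dict with "fx", "fy", "cx", "cy" (pixels), "rvec" (rotation vector, rad) and "tvec" (3), from world to camera coordinates, as OpenCV has them. Camera axes: x right, y down, z forward; pixel columns grow to the right and rows downward; lengths in mm; the calibration is good to about 2 mm. A picture is of the moment at which its call begins: read the wrist's pose just before it. camera_params takes no time and is no camera call; for the wrist camera it gives the pose at the moment of the call.
- ticket.sign_off(): hands the job in; it is judged then, once.
The state is a dict: "clock": time; "qpos": joint angles; "qvel": joint speeds; "joint_efforts": joint torques, N m; "eef_pos": TCP position; "tcp_rot": TCP orientation; "contact_force": force on the tool from outside, world axes, zero at the start; "wrist_torque": the same for the moment, N m; "opening": opening from 0.0 (shut) to 1.0 (fully open); "grasp_force": force on a finger pad.
Only numpy, scipy, OpenCV 4.12 (cv2) and the standard library are available. Lean on these libraries where they do the work, as an engineer would, in place of code of your own. Each camera call takes 0.05 s, during which the arm holds its last target. There are 200 camera calls.

## Working session

There is one attempt and no reset: what is moved stays moved. The work goes in short steps, Python scripts to look and compute and a shell command to move; the robot and the scene stay as the last step left them, time stands still between calls to the robot, and variables do not carry over. Pictures are saved under pics/ and viewed, at most 10 in all, crops included, and the job is handed in when it is done.

```bash
ls; mkdir -p pics; python3 - <<'E'
from rig import r, imaging, ticket
import cv2,numpy as np
for n in("side","top"):
    p=imaging.camera_params(n);R=cv2.Rodrigues(np.array(p["rvec"],float))[0]
    print(n,p,(-R.T@np.array(p["tvec"])).round())
    cv2.imwrite(f"pics/{n}0.png",imaging.grab_frame(n)[:,:,::-1])
print(r.sense())
E
```

```text
pics
rig.py
steer.py
side {'fx': 480.58893788990383, 'fy': 480.58893788990383, 'cx': 319.0443728135312, 'cy': 243.42815621631914, 'rvec': array([ 0.88006028, -2.46984747,  1.12237653]), 'tvec': array([420.54985936, 347.38734027, 786.19162902])} [ 86. 546. 781.]
top {'fx': 543.0204458631908, 'fy': 543.0204458631908, 'cx': 324.9549049862446, 'cy': 241.08249003795936, 'rvec': array([ 2.20468293, -2.1436315 ,  0.11059548]), 'tvec': array([ -62.06885494,  585.28962763, 1128.69430606])} [ 475.  -41. 1180.]
{'clock': 0.1, 'qpos': array([-1.28139108e+00,  3.53579303e-01,  1.63403381e+00, -1.26255032e-05,
        1.15518161e+00, -2.42846124e-03]), 'qvel': array([ 0.00042257, -0.00193196, -0.0027496 ,  0.00040498, -0.00020156,
        0.00160528]), 'joint_efforts': array([-2.61618720e-05, -6.06357694e+01, -3.42820323e+01,  9.49580749e-05,
        4.02772363e-03,  5.22775849e-06]), 'eef_pos': array([ 179.68806929, -598.21259915,  249.34757888]), 'tcp_rot': array([-3.14039056e+00,  8.62532892e-06,  2.91838822e-01]), 'contact_force': array([-1.17272848,  0.72227926, -0.55996544]), 'wrist_torque': array([-0.03303822, -0.0340809 , -0.01177367]), 'grasp_force': 0.0, 'opening': 1.0004212361997034}
```

View pics/side0.png

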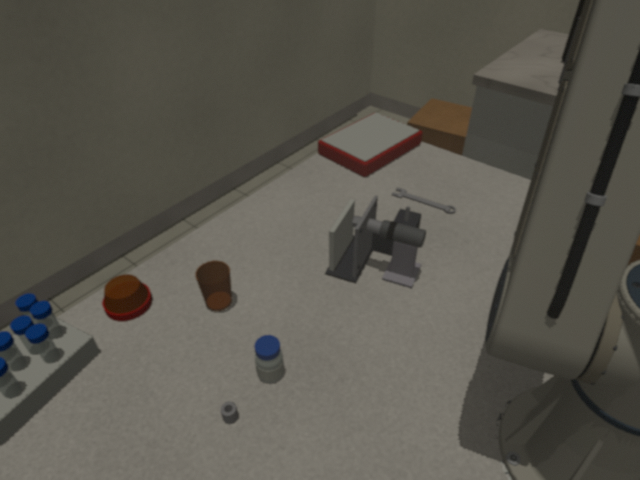

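View pics/top0.png

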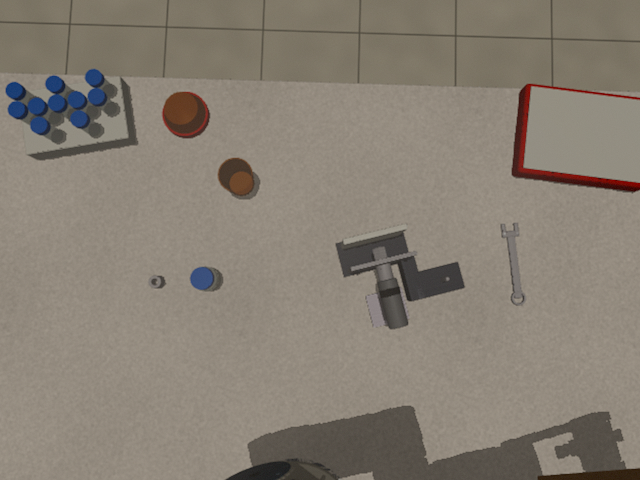

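Top view: spacer at (157,282), jar (203,278), plate top edge from (352,268) to (415,254), pin (447,279), runner rear (398,325). Side view: spacer (229,411), jar (268,358), bracket around (375,240). Next I'll enlarge these areas.

```bash
cat > h.py <<'E'
import cv2,numpy as np
from rig import r, imaging, ticket
def cam(n):
    p=imaging.camera_params(n);K=np.array([[p["fx"],0,p["cx"]],[0,p["fy"],p["cy"]],[0,0,1.]])
    return K,cv2.Rodrigues(np.array(p["rvec"],float))[0],np.array(p["tvec"],float).reshape(3)
def tri(c1,u1,c2,u2):
    P=[K@np.c_[R,t] for K,R,t in(c1,c2)]
    X=cv2.triangulatePoints(P[0],P[1],np.array(u1,float).reshape(2,1),np.array(u2,float).reshape(2,1))
    return X[:3,0]/X[3,0]
def onz(c,u,z):
    K,R,t=c;C=-R.T@t;d=R.T@np.linalg.inv(K)@np.array([*u,1.]);return C+d*(z-C[2])/d[2]
def proj(c,X):
    K,R,t=c;q=K@(R@np.asarray(X,float)+t);return q[:2]/q[2]
E
python3 - <<'E'
from h import *
t=cv2.imread("pics/top0.png");s=cv2.imread("pics/side0.png")
a=cv2.resize(t[215:335,325:475],None,fx=4,fy=4,interpolation=cv2.INTER_CUBIC)[:,:600]
b=cv2.resize(s[190:290,320:470],None,fx=4,fy=4,interpolation=cv2.INTER_CUBIC)
c=cv2.resize(t[260:300,140:230],None,fx=2,fy=2)
w=np.zeros((600,800,3),np.uint8)
a=cv2.resize(t[220:332,335:470],None,fx=2.9,fy=2.9,interpolation=cv2.INTER_CUBIC)
b=cv2.resize(s[190:290,325:460],None,fx=2.9,fy=2.9,interpolation=cv2.INTER_CUBIC)
w[:a.shape[0],:a.shape[1]]=a; w[:b.shape[0],400:400+b.shape[1]]=b
c=cv2.resize(t[262:302,137:227],None,fx=4,fy=4,interpolation=cv2.INTER_CUBIC);d=cv2.resize(s[330:430,210:290],None,fx=2.6,fy=2.6,interpolation=cv2.INTER_CUBIC)
w[335:335+c.shape[0],:c.shape[1]]=c; w[335:335+d.shape[0],400:400+d.shape[1]]=d
cv2.imwrite("pics/comp.png",w)
T,S=cam("top"),cam("side")
print("spacer",tri(T,(157,281.5),S,(229.5,411)),onz(T,(157,281.5),30))
E
```

```text
spacer [491.03939476 309.76668748  17.22143082] [491.00693434 306.03101815  30.        ]
```

View pics/comp.png

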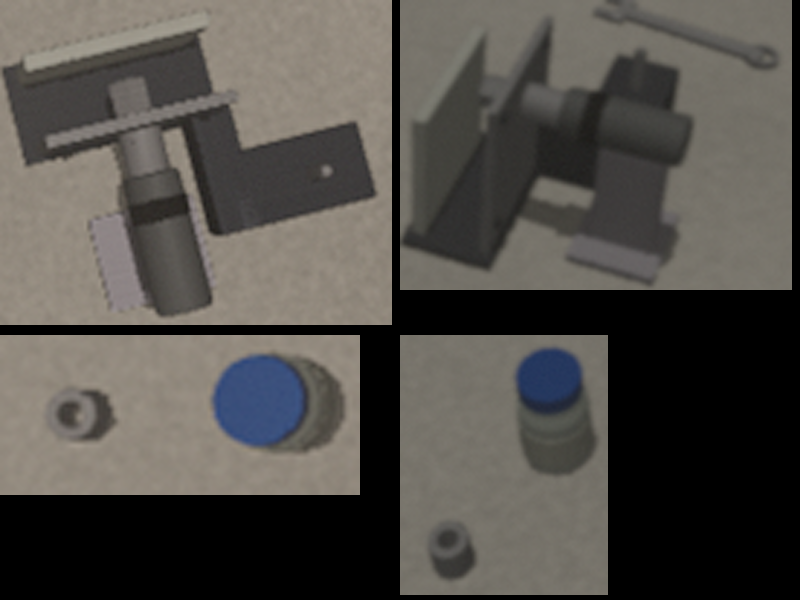

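Composite: spacer ring top at top-view (155.3,281.5) and side-view (228.8,408). Pin tip at top (447.4,279) and side (408.1,207.9). Plate top ends at top-view (351.5,269) and (416.7,253.5), flank ends at (344,241.4) and (406.4,227.6). The jar sits about 45 px right of the spacer.

```bash
python3 - <<'E'
from h import *
np.set_printoptions(precision=1,suppress=True)
T,S=cam("top"),cam("side")
print("spacer",tri(T,(155.3,281.5),S,(228.8,408)),onz(T,(155.3,281.5),30))
print("pin",tri(T,(447.4,279),S,(408.1,207.9)),onz(T,(447.4,279),100))
a,b=onz(T,(351.5,269),150),onz(T,(416.7,253.5),150)
c,d=onz(T,(344,241.4),125),onz(T,(406.4,227.6),125)
yaw=[np.arctan2(*(q-p)[[0,1]][::1]) for p,q in((b,a),(d,c))]
print(a,b,np.linalg.norm(a-b),c,d,np.linalg.norm(c-d),"dir",(a-b)/np.linalg.norm(a-b),(c-d)/np.linalg.norm(c-d))
y=(a-b)/np.linalg.norm(a-b);x=np.array([y[1],-y[0],0])
m=(a+b)/2; print("plate mid",m,"flank rel",((c+d)/2-m)@x,((c+d)/2-m)@y,"pin rel",(onz(T,(447.4,279),100)-m)@x,(onz(T,(447.4,279),100)-m)@y)
print("bolt",m+x*24,"yaw",np.arctan2(x[1],x[0]))
print("jar",onz(T,(202,277.5),85))
E
```

```text
spacer [490.7 310.1  27.8] [490.9 309.6  30. ]
pin [ 510.9 -291.8   96.4] [ 511.1 -290.8  100. ]
[523.3 -97.  150. ] [ 556.2 -220.4  150. ] 127.7761742079152 [577.9 -82.4 125. ] [ 608.5 -204.   125. ] 125.35099020977462 dir [-0.3  1.   0. ] [-0.2  1.   0. ]
plate mid [ 539.8 -158.7  150. ] flank rel 55.62218178909825 1.1639262482261024 pin rel -61.79376007567466 -120.20466421783216
bolt [ 562.9 -152.5  150. ] yaw 0.2610441187365021
jar [500.8 199.6  85. ]
```

```bash
R='0 0 0 21 -32 0 1'
python3 steer.py '0 0 0.031 0 0 0 1; 0 0 0 21.4 -31.9 0 1; 0 0 0 21.4 -31.9 0 1; 0 0 0 21.4 -31.9 0 1; 0 0 0 21.4 -31.9 0 1'
python3 steer.py '0 0 0 21.4 -31.9 0 1; 0 0 0 21.4 -31.9 0 1; 0 0 0 21.4 -31.9 0 1; 0 0 0 21.4 -31.9 0 1; 0 0 0 21.4 -31.9 0 1'
python3 steer.py '0 0 0 21.4 -31.9 0 1; 0 0 0 21.4 -31.9 0 1; 0 0 0 21.4 -31.9 0 1; 0 0 0 21.4 -31.9 0 1; 0 0 0 21.4 -31.9 0 1'
```

```text
clock: 0.52
eef_pos: [229.6, -451.4, 249.4]
tcp_rot: [-3.141, 0.0, 0.26]
contact_force: [0.8, -0.1, -0.2]
opening: 1.0
grasp_force: 0.0
clock: 0.93
eef_pos: [291.8, -269.7, 249.8]
tcp_rot: [-3.141, -0.0, 0.26]
contact_force: [1.4, -1.0, -0.0]
opening: 0.999
grasp_force: 0.0
clock: 1.35
eef_pos: [354.1, -88.0, 250.1]
tcp_rot: [3.141, -0.0, 0.26]
contact_force: [0.8, -0.5, -0.6]
opening: 0.999
grasp_force: 0.0
```

```bash
python3 steer.py '0 0 0 22.5 -33.8 0 1; 0 0 0 22.5 -33.8 0 1; 0 0 0 22.5 -33.8 0 1; 0 0 0 22.5 -33.8 0 1; 0 0 0 22.5 -33.8 0 1'
python3 steer.py '0 0 0 22.5 -33.8 0 1; 0 0 0 22.5 -33.8 0 1; 0 0 0 22.5 -33.8 0 1; 0 0 0 22.5 -33.8 0 1; 0 0 0 22.5 -33.8 0 1'
python3 steer.py '0 0 0 0 0 0 1; 0 0 0 0 0 0 1'
python3 - <<'E'
from h import *
W=cam("wrist"); print(W, -W[1].T@W[2], proj(W,[491,310,30]),proj(W,[491,310,0]))
cv2.imwrite("pics/w1.png",imaging.grab_frame("wrist")[:,:,::-1])
np.savez("w1.npz",*W)
E
```

```text
clock: 1.77
eef_pos: [419.2, 104.7, 250.0]
tcp_rot: [3.141, -0.0, 0.261]
contact_force: [1.1, -1.3, -0.4]
opening: 0.999
grasp_force: 0.0
clock: 2.18
eef_pos: [484.3, 296.9, 249.6]
tcp_rot: [3.141, 0.001, 0.261]
contact_force: [1.0, 0.5, -0.1]
opening: 1.003
grasp_force: 0.0
clock: 2.35
eef_pos: [484.3, 296.5, 249.1]
tcp_rot: [3.141, 0.001, 0.263]
contact_force: [0.2, -0.2, 0.4]
opening: 1.0
grasp_force: 0.0
(array([[333.19732283,   0.        , 324.50133059],
       [  0.        , 333.19732283, 237.40135846],
       [  0.        ,   0.        ,   1.        ]]), array([[ 2.60487945e-01, -9.65477099e-01, -4.51704084e-05],
       [-9.20627522e-01, -2.48401519e-01,  3.01233550e-01],
       [-2.90845315e-01, -7.84261233e-02, -9.53550390e-01]]), array([159.43969746, 479.5619927 , 541.92338965])) [557.58172861 315.56025443 372.29829972] [312.99054026 198.48635939] [313.87028836 193.42271906]
```

View pics/w1.png

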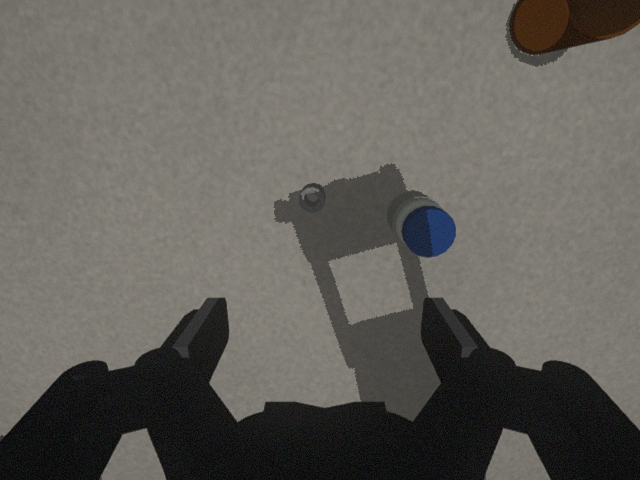

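Ring centre at about (312.5,196), 2 px from the prediction (313,198), so the position is confirmed. The jar at (428,231) is clear of the right finger. Descending.

```bash
python3 steer.py '0 0 0 5 -5.8 30 1; 0 0 0 5 -5.8 35 1; 0 0 0 0 0 35 1; 0 0 0 0 0 35 1; 0 0 0 0 0 0 1'
python3 - <<'E'
from h import *
s=r.sense();print(s["eef_pos"],s["tcp_rot"])
W=cam("wrist"); print(proj(W,[491,310,30]))
im=imaging.grab_frame("wrist")[:,:,::-1];u,v=proj(W,[491,310,15]).astype(int)
cv2.imwrite("pics/w2.png",cv2.resize(im[v-70:v+70,u-90:u+90],None,fx=4,fy=4,interpolation=cv2.INTER_CUBIC));print(u-90,v-70)
np.savez("w2.npz",*W)
E
```

```text
clock: 2.82
eef_pos: [487.0, 304.9, 109.2]
tcp_rot: [3.138, 0.01, 0.26]
contact_force: [-1.4, -1.2, -0.8]
opening: 1.003
grasp_force: 0.0
[487.0162386  304.85567019 109.15333111] [3.13834342 0.01009588 0.25969997]
[316.94903471 246.19028309]
227 168
```

View pics/w2.png

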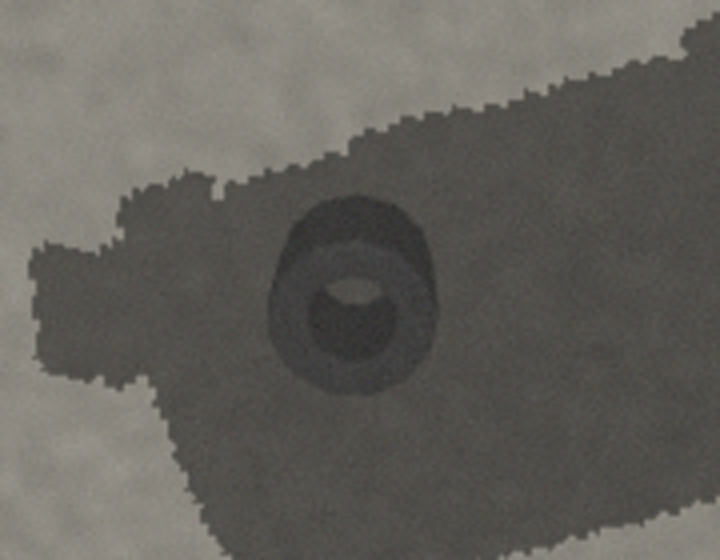

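Ring's top centre is at full-frame (315.3,247.5), about 1.5 px from the prediction. The bore is clearly visible.

```bash
python3 steer.py '0 0 0 0 0 0 1'
python3 - <<'E'
from h import *
l=lambda f:(lambda d:(d["arr_0"],d["arr_1"],d["arr_2"]))(np.load(f))
a,b=l("w1.npz"),l("w2.npz")
X=onz(b,(315.3,247.5),30);print(X,tri(a,(312.5,197.3),b,(315.3,247.5)))
s=r.sense();d=[491,310,24]-s["eef_pos"]
from scipy.spatial.transform import Rotation as Ro
M=Ro.from_euler("xyz",s["tcp_rot"]).as_matrix();print(s["tcp_rot"],M.T@d,(M.T@(np.array([*X[:2],24])-s["eef_pos"])))
G=Ro.from_euler("xyz",[np.pi,0,.26]).as_matrix();print("rot",Ro.from_matrix(M.T@G).as_rotvec())
E
```

```text
clock: 2.95
eef_pos: [491.1, 307.7, 115.9]
tcp_rot: [3.141, 0.001, 0.26]
contact_force: [-0.4, -0.2, 1.0]
opening: 1.001
grasp_force: 0.0
[489.86421435 310.80110483  30.        ] [494.3005244  311.29593393  42.20485816]
[3.14132007e+00 5.41753646e-04 2.59859054e-01] [ 0.51590753 -2.26601675 91.92455282] [-0.37590601 -3.33205923 91.92474538]
rot [ 0.00027254  0.00054177 -0.00014087]
```

```bash
python3 steer.py '0 0 0 0 -2.8 20 1; 0 0 0 0 0 25 1; 0 0 0 0 0 25 1; 0 0 0 0 0 15 1; 0 0 0 0 0 6.5 1'
python3 steer.py '0 0 0 0 0 0 1; 0 0 0 0 0 0 0.6; 0 0 0 0 0 0 0; 0 0 0 0 0 0 0; 0 0 0 0 0 0 0' 50
python3 steer.py '0 0 0 0 0 0 0; 0 0 0 0 0 0 0; 0 0 0 0 0 0 0; 0 0 0 0 0 0 0'
```

```text
clock: 3.37
eef_pos: [491.0, 311.2, 24.3]
tcp_rot: [-3.141, -0.001, 0.26]
contact_force: [-0.7, 0.3, 0.1]
opening: 1.001
grasp_force: 0.0
clock: 3.78
eef_pos: [491.0, 311.6, 24.7]
tcp_rot: [-3.141, -0.002, 0.261]
contact_force: [-0.6, 0.4, -0.9]
opening: 0.454
grasp_force: 0.0
clock: 4.12
eef_pos: [490.8, 311.6, 24.6]
tcp_rot: [-3.141, -0.001, 0.261]
contact_force: [-1.8, -0.1, 9.1]
opening: 0.308
grasp_force: 48.6
```

```bash
python3 steer.py '0 0 0 0 0 -10 0; 0 0 0 0 0 -30 0; 0 0 0 0 0 -35 0; 0 0 0 0 0 -35 0; 0 0 0 0 0 -30 0'
python3 steer.py '0 0 0 0 0 -20 0; 0 0 0 -5 20 -15 0; 0 0 0 -9 39 0 0; 0 0 0 -9 39 0 0; 0 0 0 -9 39 0 0'
```

```text
clock: 4.53
eef_pos: [490.3, 311.3, 166.2]
tcp_rot: [-3.141, -0.001, 0.261]
contact_force: [1.1, 1.0, -1.8]
opening: 0.313
grasp_force: 49.5
clock: 4.95
eef_pos: [494.3, 169.5, 199.5]
tcp_rot: [3.142, -0.001, 0.262]
contact_force: [1.8, 0.2, -0.8]
opening: 0.316
grasp_force: 49.5
```

```bash
python3 steer.py '0 0 0 -9 39 0 0; 0 0 0 -9 39 0 0; 0 0 0 -9 39 0 0; 0 0 0 -9 39 0 0; 0 0 0 -9 39 0 0'
python3 steer.py '0 0 0 -9 39 0 0; 0 0 0 -9 39 0 0; 0 0 0 -9 39 0 0; 0 0 0 -6 25 0 0; 0 0 0 0 0 0 0'
python3 steer.py '0 0 0 0 0 0 0; 0 0 0 0 0 0 0'
```

```text
clock: 5.37
eef_pos: [501.0, -31.2, 199.2]
tcp_rot: [3.141, -0.0, 0.261]
contact_force: [1.2, 0.7, -1.3]
opening: 0.312
grasp_force: 49.5
clock: 5.78
eef_pos: [506.3, -179.6, 199.2]
tcp_rot: [3.14, -0.001, 0.258]
contact_force: [0.0, 0.1, -1.2]
opening: 0.316
grasp_force: 49.6
clock: 5.95
eef_pos: [505.8, -174.8, 198.6]
tcp_rot: [-3.141, 0.0, 0.26]
contact_force: [-0.4, -0.2, -1.8]
opening: 0.312
grasp_force: 49.6
```

```bash
cat > shot.py <<'E'
import sys
from h import *
n,tag=sys.argv[1:3];W=cam(n);im=imaging.grab_frame(n)[:,:,::-1]
cv2.imwrite(f"pics/{tag}.png",im);np.savez(f"{tag}.npz",*W);s=r.sense();print(tag,proj(W,[511,-291,100]),s["eef_pos"])
E
python3 shot.py wrist p1
python3 steer.py '0 0 0 -8 38 0 0; 0 0 0 -8 38 0 0; 0 0 0 -9 38 0 0; 0 0 0 0 0 0 0; 0 0 0 0 0 0 0'
python3 steer.py '0 0 0 0 0 0 0'
python3 shot.py wrist p2; python3 shot.py top p3;python3 shot.py side p4
python3 - <<'E'
import cv2,numpy as np
a=[cv2.imread(f"pics/p{i}.png") for i in(1,2,3,4)]
w=np.zeros((600,800,3),np.uint8)
w[:300,:400]=cv2.resize(a[0],(400,300),interpolation=cv2.INTER_AREA);w[:300,400:]=cv2.resize(a[1],(400,300),interpolation=cv2.INTER_AREA)
w[300:,:400]=cv2.resize(a[2][200:350,350:550],(400,300));w[300:,400:]=cv2.resize(a[3][130:280,330:530],(400,300))
cv2.imwrite("pics/c2.png",w)
E
```

```text
p1 [480.40421468 277.74269795] [ 505.94437316 -174.28440369  198.61814001]
clock: 6.42
eef_pos: [511.6, -292.1, 198.4]
tcp_rot: [-3.141, 0.0, 0.26]
contact_force: [-0.3, 0.9, -1.3]
opening: 0.314
grasp_force: 49.8
clock: 6.5
eef_pos: [511.3, -290.4, 198.3]
tcp_rot: [-3.14, 0.001, 0.261]
contact_force: [0.0, 0.7, -1.8]
opening: 0.314
grasp_force: 49.8
p2 [324.48881183 245.97646589] [ 511.38081424 -290.05621898  198.31633441]
p3 [447.51388101 279.04226094] [ 511.4370322  -289.97407934  198.40313358]
p4 [407.8550224  206.80845138] [ 511.53249232 -290.07418191  198.4840535 ]
```

View pics/c2.png

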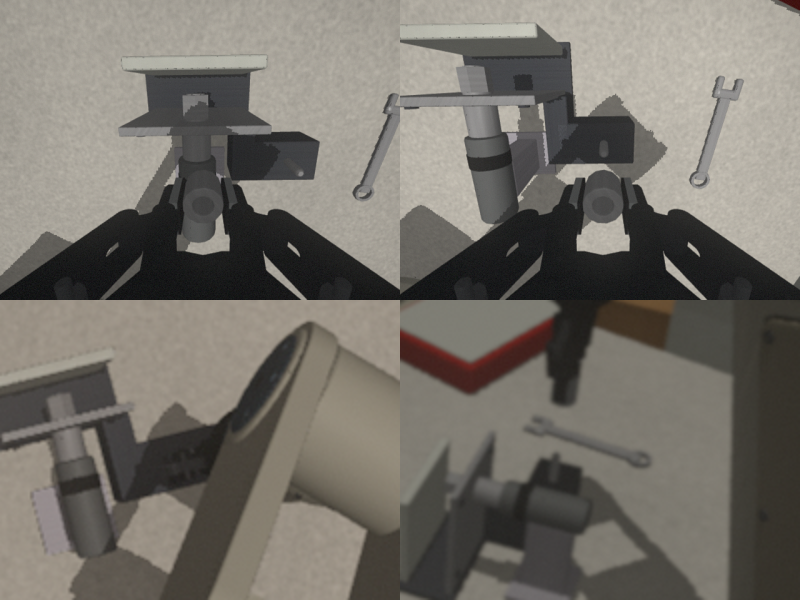

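Both wrist views show the pin, near full-frame (483,278) in p1 and (324,246) in p2, plus the held spacer and bolt head. Predictions agree within about 2–3 px. One enlarged composite will give the fine measurement.

```bash
python3 - <<'E'
import cv2,numpy as np
a=[cv2.imread(f"pics/p{i}.png") for i in(1,2)]
w=np.zeros((600,800,3),np.uint8)
f=lambda i,x,y,W,H,k:cv2.convertScaleAbs(cv2.resize(i[y:y+H,x:x+W],None,fx=k,fy=k,interpolation=cv2.INTER_CUBIC),alpha=1.5)
w[:300,:270]=f(a[0],455,250,45,50,6)
w[:300,270:510]=f(a[1],305,230,40,50,6)
w[:300,510:800]=f(a[1],290,285,58,60,5)
w[300:,:]=f(a[0],180,80,267,100,3)[:300,:800] if 0 else cv2.resize(f(a[0],180,80,267,100,3),(800,300))
cv2.imwrite("pics/c3.png",w)
E
```

```text
(no output)
```

View pics/c3.png

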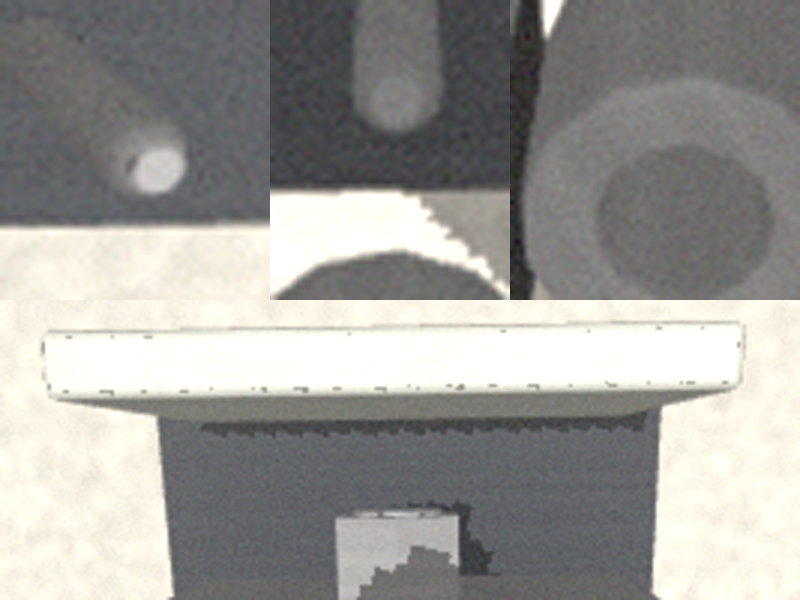

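```bash
cat > d.py <<'E'
import sys
from h import *
from scipy.spatial.transform import Rotation as Ro
np.set_printoptions(precision=2,suppress=True)
s=r.sense();G=Ro.from_euler("xyz",s["tcp_rot"]).as_matrix()
t=np.array([float(v) for v in sys.argv[1:4]]);print(s["eef_pos"],"tool delta",G.T@(t-s["eef_pos"]),"rot",Ro.from_matrix(G.T@Ro.from_euler("xyz",[np.pi,0,.261]).as_matrix()).as_rotvec())
E
python3 - <<'E'
from h import *
l=lambda f:(lambda d:(d["arr_0"],d["arr_1"],d["arr_2"]))(np.load(f))
a,b=l("p1.npz"),l("p2.npz")
print("pin",tri(a,(481.1,278.1),b,(325.7,246.6)),onz(a,(481.1,278.1),100),onz(b,(325.7,246.6),100))
print("spacer top in p2",onz(b,(324.6,328.6),198.3-24.5+30))
E
python3 d.py 511 -291 130
```

```text
pin [ 510.61816283 -291.99601624   99.36973978] [ 510.86715845 -291.5987611   100.        ] [ 510.7728512  -291.94222993  100.        ]
spacer top in p2 [ 511.33678268 -291.11144858  203.8       ]
[ 511.53 -290.07  198.48] tool delta [-0.74  0.79 68.48] rot [-0.  0.  0.]
```

```bash
python3 steer.py '0 0 0 -0.4 0.9 15 0; 0 0 0 0 0 25 0; 0 0 0 0 0 20 0; 0 0 0 0 0 6 0; 0 0 0 0 0 0 0'; python3 steer.py '0 0 0 0 0 0 0; 0 0 0 0 0 0 0'
python3 shot.py wrist p5;python3 d.py 510.9 -291 84.6
```

```text
clock: 7.07
eef_pos: [510.4, -291.2, 131.0]
tcp_rot: [-3.139, 0.002, 0.262]
contact_force: [0.3, 0.1, -0.3]
opening: 0.316
grasp_force: 49.8
clock: 7.23
eef_pos: [512.2, -292.7, 133.8]
tcp_rot: [3.14, -0.001, 0.261]
contact_force: [0.5, 0.6, -1.0]
opening: 0.31
grasp_force: 49.8
p5 [319.36160526 286.91426716] [ 512.20738911 -292.86838424  133.90386781]
[ 512.21 -292.87  133.9 ] tool delta [-0.86 -2.22 49.3 ] rot [ 0. -0.  0.]
```

```bash
python3 steer.py '0 0 0 -0.9 -2.1 3 0; 0 0 0 0 0 2 0; 0 0 0 0 0 0 0; 0 0 0 0 0 0 0'
python3 d.py 510.9 -291 84.6
```

```text
clock: 7.62
eef_pos: [509.9, -290.9, 127.6]
tcp_rot: [3.142, 0.0, 0.261]
contact_force: [0.3, 0.3, -1.6]
opening: 0.314
grasp_force: 49.8
[ 509.86 -290.85  127.56] tool delta [ 0.96  0.41 42.96] rot [ 0.  0. -0.]
```

```bash
python3 steer.py '0 0 0 0.8 0.4 1 0; 0 0 0 0 0 0 0; 0 0 0 0 0 0 0'
python3 d.py 510.9 -291 84.6
python3 shot.py wrist p6
python3 - <<'E'
from h import *
i=cv2.imread("pics/p6.png");cv2.imwrite("pics/c4.png",cv2.convertScaleAbs(cv2.resize(i[240:380,240:410],None,fx=4,fy=4,interpolation=cv2.INTER_CUBIC),alpha=1.6))
E
```

```text
clock: 7.87
eef_pos: [510.9, -291.1, 126.5]
tcp_rot: [3.142, -0.0, 0.261]
contact_force: [0.7, -0.6, -0.5]
opening: 0.312
grasp_force: 49.8
[ 510.86 -291.11  126.46] tool delta [ 0.06 -0.1  41.86] rot [ 0. -0. -0.]
p6 [323.11254676 291.79156929] [ 510.81849199 -291.08858228  126.45171123]
```

View pics/c4.png

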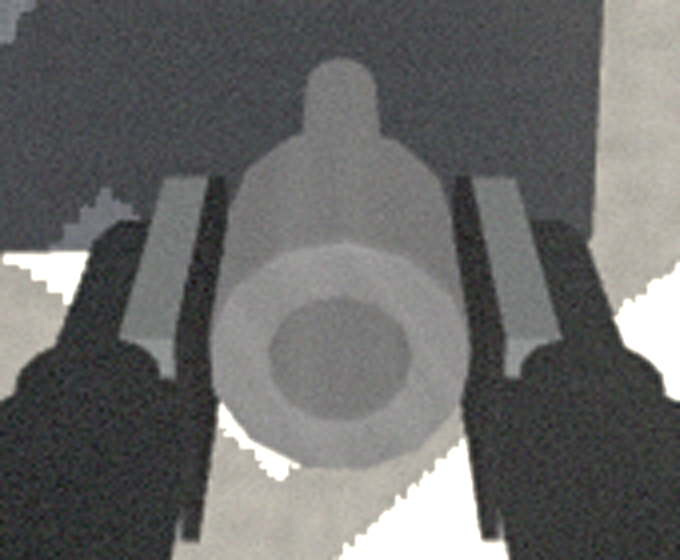

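Pin (crop x≈341) and bore (crop x≈340) are aligned sideways, with the spacer still above the tip. Descending slowly.

```bash
python3 steer.py '0 0 0 0 0 3 0; 0 0 0 0 0 3 0; 0 0 0 0 0 2 0; 0 0 0 0 0 0 0; 0 0 0 0 0 0 0'
python3 d.py 510.9 -291 84.6
```

```text
clock: 8.33
eef_pos: [510.6, -290.9, 118.2]
tcp_rot: [-3.141, 0.0, 0.261]
contact_force: [-0.2, -0.3, -0.4]
opening: 0.313
grasp_force: 49.9
[ 510.64 -290.94  118.19] tool delta [ 0.25  0.14 33.59] rot [-0.  0. -0.]
```

Spacer bottom is now about 6 mm below the tip with no force, so it has entered the pin.

```bash
python3 steer.py '0 0 0 0.2 0 3 0; 0 0 0 0 0 4 0; 0 0 0 0 0 4 0; 0 0 0 0 0 3 0; 0 0 0 0 0 0 0'
python3 steer.py '0 0 0 0 0 0 0'; python3 d.py 510.9 -291 84.6
```

```text
clock: 8.75
eef_pos: [510.6, -290.8, 103.6]
tcp_rot: [-3.141, 0.001, 0.261]
contact_force: [0.4, 0.1, -0.8]
opening: 0.312
grasp_force: 49.8
clock: 8.83
eef_pos: [510.8, -290.9, 104.1]
tcp_rot: [-3.141, 0.0, 0.261]
contact_force: [-0.6, 0.7, -1.2]
opening: 0.315
grasp_force: 49.8
[ 510.84 -290.88  104.13] tool delta [ 0.04  0.14 19.53] rot [-0.  0. -0.]
```

```bash
python3 steer.py '0 0 0 0 0 4 0; 0 0 0 0 0 4 0; 0 0 0 0 0 4 0; 0 0 0 0 0 3 0; 0 0 0 0 0 2 0'
python3 steer.py '0 0 0 0 0 1 0; 0 0 0 0 0 0 0;0 0 0 0 0 0 0'; python3 d.py 510.9 -291 84.6
```

```text
clock: 9.25
eef_pos: [510.8, -290.9, 86.9]
tcp_rot: [-3.141, 0.0, 0.261]
contact_force: [-0.5, 0.1, -1.0]
opening: 0.311
grasp_force: 49.8
clock: 9.5
eef_pos: [511.0, -291.0, 86.5]
tcp_rot: [-3.142, -0.0, 0.261]
contact_force: [-0.3, -0.8, -1.9]
opening: 0.312
grasp_force: 49.8
[ 511.02 -291.02   86.48] tool delta [-0.11 -0.05  1.88] rot [-0. -0. -0.]
```

```bash
python3 steer.py '0 0 0 0 0 1 0; 0 0 0 0 0 0.7 0; 0 0 0 0 0 0 0; 0 0 0 0 0 0 0'; python3 steer.py '0 0 0 0 0 0.5 0; 0 0 0 0 0 0 0'
```

```text
clock: 9.83
eef_pos: [511.0, -291.0, 84.8]
tcp_rot: [3.142, -0.0, 0.261]
contact_force: [0.7, -0.3, -1.2]
opening: 0.316
grasp_force: 49.8
clock: 10.0
eef_pos: [511.0, -291.0, 84.7]
tcp_rot: [3.142, -0.0, 0.261]
contact_force: [-1.6, 1.3, 3.2]
opening: 0.316
grasp_force: 50.3
```

Contact with the ear is felt at the expected height. Releasing.

```bash
python3 steer.py '0 0 0 0 0 0 0.5; 0 0 0 0 0 0 0.7; 0 0 0 0 0 0 1; 0 0 0 0 0 0 1; 0 0 0 0 0 0 1'
python3 steer.py '0 0 0 0 0 0 1; 0 0 0 0 0 -15 1; 0 0 0 0 0 -30 1; 0 0 0 0 0 -35 1; 0 0 0 0 0 -35 1'
python3 steer.py '0 0 0 0 0 -30 1; 0 0 0 0 0 0 1; 0 0 0 0 0 0 1'
python3 shot.py wrist q1; python3 d.py 563.5 -152.5 230
```

```text
clock: 10.42
eef_pos: [511.0, -291.0, 84.2]
tcp_rot: [-3.142, 0.0, 0.261]
contact_force: [0.1, 0.5, 0.0]
opening: 0.989
grasp_force: 0.0
clock: 10.83
eef_pos: [510.4, -290.7, 200.0]
tcp_rot: [-3.14, 0.001, 0.261]
contact_force: [0.5, -0.5, 0.0]
opening: 1.0
grasp_force: 0.0
clock: 11.08
eef_pos: [511.9, -291.5, 231.3]
tcp_rot: [3.139, -0.003, 0.261]
contact_force: [0.2, 0.3, -0.4]
opening: 0.996
grasp_force: 0.0
q1 [322.32382285 233.37247631] [ 510.99119494 -290.99373471  229.49326385]
[ 510.99 -290.99  229.49] tool delta [  86.44 -120.27   -0.53] rot [ 0. -0. -0.]
```

```bash
python3 steer.py '0 0 0 21.6 -30 -5 1; 0 0 0 21.6 -30 -5 1; 0 0 0 21.6 -30 -5 1; 0 0 0 21.6 -30 0 1; 0 0 0 0 0 0 1'
python3 steer.py '0 0 0 0 0 0 1;0 0 0 0 0 0 1'
python3 shot.py wrist q2; python3 d.py 563.5 -152.5 115
python3 - <<'E'
import cv2,numpy as np
a=[cv2.imread(f"pics/q{i}.png") for i in(1,2)]
w=np.zeros((600,800,3),np.uint8)
f=lambda i,x,y,W,H,k:cv2.convertScaleAbs(cv2.resize(i[y:y+H,x:x+W],None,fx=k,fy=k,interpolation=cv2.INTER_CUBIC),alpha=1.4)
w[:240,:320]=f(a[0],284,200,80,60,4)
w[:240,320:]=cv2.resize(f(a[0],0,0,400,200,1),(480,240))
w[240:,:]=f(a[1],120,150,400,180,2)[:360,:800]
cv2.imwrite("pics/c5.png",w)
E
```

```text
clock: 11.55
eef_pos: [564.5, -147.5, 242.6]
tcp_rot: [-3.139, 0.001, 0.264]
contact_force: [-0.8, -0.6, 0.4]
opening: 0.997
grasp_force: 0.0
clock: 11.72
eef_pos: [562.7, -152.6, 242.7]
tcp_rot: [-3.141, 0.003, 0.262]
contact_force: [-1.2, -0.3, 0.7]
opening: 0.998
grasp_force: 0.0
q2 [456.67810704 318.72309767] [ 562.69771346 -153.21522782  242.99024497]
[ 562.7  -153.22  242.99] tool delta [  1.23  -0.38 127.99] rot [-0.  0. -0.]
```

View pics/c5.png

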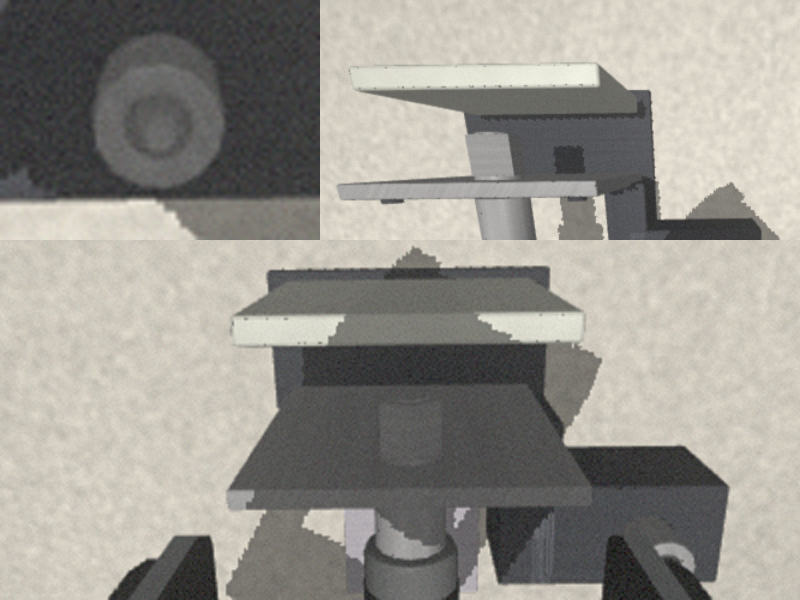

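The spacer is seated: its ring is around the pin, on the ear. In q2 the plate top centre is near (324.5,278.5), the flank top centre near (324,194.5) and the bolt head's centre column is 325.3. Now I'll compute the bolt grip point from these.

```bash
python3 - <<'E'
from h import *
np.set_printoptions(precision=1,suppress=True)
l=lambda f:(lambda d:(d["arr_0"],d["arr_1"],d["arr_2"]))(np.load(f))
b=l("q2.npz")
L,Rr=onz(b,(234.5,279),150),onz(b,(414.5,278),150)
y=(L-Rr)/np.linalg.norm(L-Rr);x=np.array([y[1],-y[0],0]);m=(L+Rr)/2
fm=onz(b,(324,194.5),125)
print("plate",m,np.linalg.norm(L-Rr),"yaw",np.arctan2(x[1],x[0]),"flank",fm,(fm-m)@x,(fm-m)@y)
G=m+x*24;print("grip from plate",G,"from flank",fm-x*32)
# image back of bolt head ends from hypothesised grip: head x_b 10..32
for g in(G,np.array([563.2,-152.5,0])):
    for xb in(10,32):
        for s in(-12,12):
            p=g+x*(xb-28)+y*s;p[2]=115;u=proj(b,p);print(xb,s,(u[0]-120)*2,(u[1]-150)*2+240)
# q1: pin/spacer ring heights
q=l("q1.npz");print("ring top",onz(q,(284+159/4,200+125/4),90),"pin tip",proj(q,[510.9,-291.3,100]))
E
```

```text
plate [ 540.5 -159.   150. ] 127.26962208566466 yaw 0.2685768208404313 flank [ 593.9 -144.4  125. ] 55.3326151693612 -0.028149298200466785
grip from plate [ 563.7 -152.7  150. ] from flank [ 563.  -152.9  125. ]
10 -12 438.8147616150492 446.42821991388354
10 12 378.94363686757583 446.77562611375436
32 -12 439.20163192407097 393.58363639884965
32 12 377.800128883861 393.95582258624245
10 -12 438.09431262514136 447.3853494885747
10 12 378.25120509664373 447.7323136573271
32 -12 438.46258770195516 394.5904023754929
32 12 377.090552142806 394.96210850847086
ring top [ 510.2 -292.4   90. ] pin tip [322.7 233.6]
```

Grip point is consistent from the plate, the flank and the head's own image: about (563.3,-153.1). I'll descend to just above the plate and correct, then watch the head for one 60° period to time the grip.

```bash
python3 steer.py '0 0 0 0.6 0 20 1; 0 0 0 0 0 25 1; 0 0 0 0 0 15 1; 0 0 0 0 0 5 1; 0 0 0 0 0 0 1'
python3 steer.py '0 0 0 0 0 0 1; 0 0 0 0 0 0 1; 0 0 0 0 0 0 1'
Z='0 0 0 0 0 0 1'
cat > bolt.py <<'E'
import sys
from h import *
i=sys.argv[1];W=cam("wrist");t=r.sense()["clock"];im=imaging.grab_frame("wrist")[:,:,::-1]
y=np.array([-.262,.965,0]);x=np.array([.965,.262,0]);g=np.array([563.3,-153.1,127])
# rectified view of horizontal plane z=127: 10px/mm, rows x_b, cols y_b
c=[(-14,20),(14,20),(14,-20),(-14,-20)]
s=np.float32([proj(W,g+x*a+y*b) for a,b in c]);d=np.float32([[10*(20-b),10*(14-a)] for a,b in c])
o=cv2.warpPerspective(im,cv2.getPerspectiveTransform(s,d),(400,280));cv2.imwrite(f"pics/b{i}.png",o);print(i,round(t,2))
E
python3 d.py 563.3 -153.1 115
for k in 0 1 2 3 4 5 6 7 8 9 10 11; do python3 bolt.py $k; python3 steer.py '0 0 0 0 0 0 1; 0 0 0 0 0 0 1; 0 0 0 0 0 0 1; 0 0 0 0 0 0 1; 0 0 0 0 0 0 1' >/dev/null; done
python3 d.py 563.3 -153.1 115
python3 - <<'E'
import cv2,numpy as np
b=[cv2.imread(f"pics/b{i}.png") for i in range(12)]
t=[cv2.convertScaleAbs(cv2.resize(i,(266,150)),alpha=1.8) for i in b]
w=np.vstack([np.hstack(t[3*j:3*j+3]) for j in range(4)]);cv2.imwrite("pics/c6.png",w)
E
```

```text
clock: 12.18
eef_pos: [562.7, -153.5, 177.6]
tcp_rot: [-3.14, 0.003, 0.259]
contact_force: [0.2, 0.3, -0.9]
opening: 1.006
grasp_force: 0.0
clock: 12.43
eef_pos: [564.7, -153.0, 180.4]
tcp_rot: [3.141, -0.002, 0.26]
contact_force: [-1.1, -0.2, -0.6]
opening: 0.997
grasp_force: 0.0
[ 564.73 -153.04  180.44] tool delta [-1.5  -0.37 65.43] rot [ 0. -0. -0.]
0 12.43
1 12.9
2 13.37
3 13.83
4 14.3
5 14.77
6 15.23
7 15.7
8 16.17
9 16.63
10 17.1
11 17.57
[ 564.08 -152.61  179.27] tool delta [-0.87  0.28 64.27] rot [-0.  0. -0.]
```

View pics/c6.png

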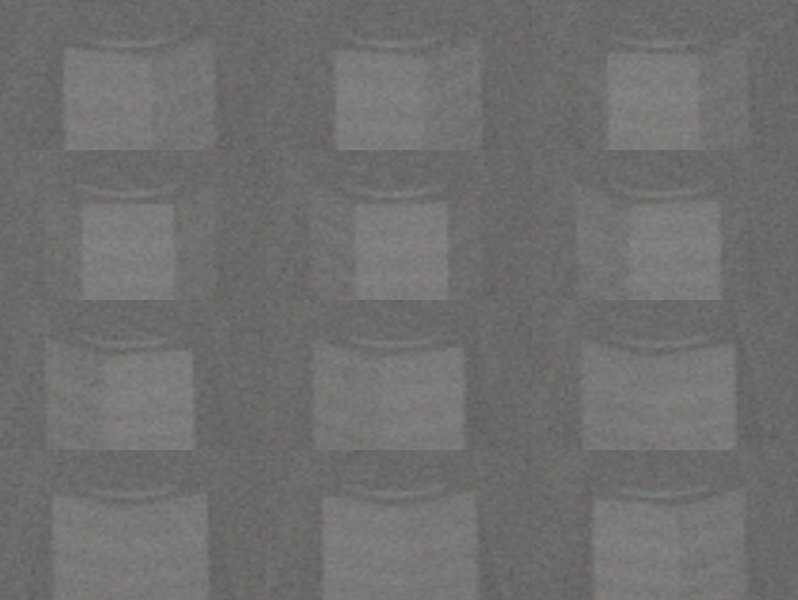

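The contact sheet shows the head's ridge moving right. At 13.83–14.3 s a flat is on top (worst for gripping). At 16.63 s the ridge is centred, so side flats are upright then, and next at about 21.9 s. Descending now and closing at that moment.

```bash
python3 steer.py '0 0 0 -0.9 0.2 10 0.7; 0 0 0 0 0 15 0.7; 0 0 0 0 0 15 0.7; 0 0 0 0 0 10 0.7; 0 0 0 0 0 0 0.7'
python3 steer.py '0 0 0 0 0 0 0.7; 0 0 0 0 0 0 0.7; 0 0 0 0 0 0 0.7';python3 d.py 563.3 -153.1 115
```

```text
clock: 18.45
eef_pos: [561.7, -152.6, 126.7]
tcp_rot: [-3.14, 0.003, 0.261]
contact_force: [-1.7, 0.3, 0.5]
opening: 0.699
grasp_force: 0.0
clock: 18.7
eef_pos: [563.8, -153.2, 130.0]
tcp_rot: [3.141, -0.001, 0.261]
contact_force: [-0.2, 0.1, -0.9]
opening: 0.699
grasp_force: 0.0
[ 563.84 -153.18  130.03] tool delta [-0.52 -0.23 15.03] rot [ 0. -0. -0.]
```

```bash
python3 steer.py '0 0 0 -0.5 -0.2 5 0.6; 0 0 0 0 0 5 0.6; 0 0 0 0 0 3 0.5; 0 0 0 0 0 1 0.42; 0 0 0 0 0 0 0.42'
python3 steer.py '0 0 0 0 0 0 0.42; 0 0 0 0 0 0 0.42; 0 0 0 0 0 0 0.42; 0 0 0 0 0 0 0.42; 0 0 0 0 0 0 0.42';python3 d.py 563.3 -153.1 115
```

```text
clock: 19.12
eef_pos: [562.4, -152.9, 114.8]
tcp_rot: [-3.141, 0.001, 0.261]
contact_force: [-0.8, -0.1, 0.2]
opening: 0.42
grasp_force: 0.0
clock: 19.53
eef_pos: [562.8, -153.0, 115.4]
tcp_rot: [3.141, -0.0, 0.261]
contact_force: [0.1, 0.7, -0.0]
opening: 0.418
grasp_force: 0.0
[ 562.84 -153.02  115.43] tool delta [0.42 0.2  0.43] rot [ 0. -0. -0.]
```

```bash
python3 steer.py '0 0 0 0.4 0.1 0.4 0.42; 0 0 0 0 0 0 0.42; 0 0 0 0 0 0 0.42; 0 0 0 0 0 0 0.42; 0 0 0 0 0 0 0.42'
for k in 1 2 3 4; do python3 steer.py '0 0 0 0 0 0 0.42; 0 0 0 0 0 0 0.42; 0 0 0 0 0 0 0.42; 0 0 0 0 0 0 0.42; 0 0 0 0 0 0 0.42' >/dev/null; done
python3 steer.py '0 0 0 0 0 0 0.42; 0 0 0 0 0 0 0.42; 0 0 0 0 0 0 0; 0 0 0 0 0 0 0; 0 0 0 0 0 0 0' 100
python3 steer.py '0 0 0 0 0 0 0; 0 0 0 0 0 0 0; 0 0 0 0 0 0 0; 0 0 0 0 0 0 0; 0 0 0 0 0 0 0'
```

```text
clock: 19.95
eef_pos: [563.1, -153.0, 114.9]
tcp_rot: [-3.142, 0.0, 0.261]
contact_force: [0.3, -0.2, -0.1]
opening: 0.418
grasp_force: 0.0
clock: 22.03
eef_pos: [562.9, -152.1, 115.3]
tcp_rot: [-3.14, 0.0, 0.26]
contact_force: [-2.8, 5.4, 6.6]
opening: 0.258
grasp_force: 98.0
clock: 22.45
eef_pos: [562.9, -152.1, 115.3]
tcp_rot: [-3.14, 0.0, 0.26]
contact_force: [-1.8, 5.7, 6.2]
opening: 0.257
grasp_force: 98.0
```

```bash
python3 shot.py wrist e1
for k in 1 2 3; do python3 steer.py '0 0 0 0 0 0 0; 0 0 0 0 0 0 0; 0 0 0 0 0 0 0; 0 0 0 0 0 0 0; 0 0 0 0 0 0 0' | tail -3|tr '\n' ' '; done
python3 shot.py wrist e2
python3 - <<'E'
from h import *
print(r.sense()["wrist_torque"])
d=cv2.absdiff(cv2.GaussianBlur(cv2.imread("pics/e1.png"),(7,7),0),cv2.GaussianBlur(cv2.imread("pics/e2.png"),(7,7),0));print("max frame diff",d.max(),d.mean())
# spacer still on its pin?
q=cam("top");print(proj(q,[511,-291,90]))
E
```

```text
e1 [546.55046612 445.20531709] [ 562.87349555 -152.07044946  115.29962673]
contact_force: [-2.2, 4.6, 6.7] opening: 0.26 grasp_force: 98.0 contact_force: [-2.0, 5.1, 6.1] opening: 0.259 grasp_force: 98.0 contact_force: [-1.9, 6.2, 6.9] opening: 0.26 grasp_force: 98.0 e2 [546.5502628 445.2052006] [ 562.88366326 -152.08952145  115.28699515]
[ 1.00433152e+00  3.99293247e-01 -2.28240798e-04]
max frame diff 7 0.5106564670138889
[446.36183456 279.17527465]
```

The grip is steady at 98 N on a flat-to-flat width. Opening, force and image did not change over 1.2 s, in which a free bolt would have turned about 0.25 rad. Handing in.

```bash
python3 -c "
from rig import r, imaging, ticket
print(ticket.sign_off())"
```

```text
the job is handed in; nothing more can be done
None
```

I slid the spacer fully onto the hinge pin and released it, then gripped the bolt head across its flats at about 98 N; it showed no sign of turning over a 1.2 s check, I never touched the jar, beaker or wrench, and I handed the job in at about 24 s while still holding the bolt.

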